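# Lay the marker on the order pad

## Task

Lift the black-capped marker out of the wooden pen stand, holding it near its cap end, and set its bottom end upright on the blue order pad. Keeping that end pressed on the pad, swing the marker down so that it pivots between the fingers until it is nearly flat, then let go, so that it lies flat near the middle of the pad, along the pad's long side, ready for the next entry. Leave the red-capped marker in the stand.

Things in the scene. Friction and masses are not known exactly. Their poses are not given: they have to be found in the camera images.
- marker: black-capped marker, white barrel, round, 135 x 16 mm, 20 g; starts upright in one hole of the stand, cap up. Origin: on the barrel's surface, midway along; the centre line runs along its own y axis, 8 mm from the origin towards its own +z. Cap at the +y end. Pinched at 20 to 30 N it keeps its angle, but pivots if its end is held by friction (about 0.6) on a surface.
- red_marker: red-capped marker with a white barrel, 134 mm long, 16 mm thick, upright in the stand's other hole; leave it there. Origin and axes as for the black-capped marker.
- pen_stand: light wooden block, 56 x 128 x 50 mm, fixed to the worktop; two round holes, 21 mm wide and 45 mm deep, at 32 mm either way from its middle along its own y axis. Origin: centre of its underside; z up. About 90 mm of each marker stands out above it.
- order_pad: blue spiral-bound order pad lying flat, 210 x 152 mm, fixed to the worktop; the cover is 11 mm above the worktop. Origin: centre of its underside; its own x axis runs along the long side, y along the short side, z up.
Mind the look-alikes: they are no part of the job. Several things have the shape of the marker; the one meant has the colours described above.

How it is judged:
On the way, in this order (a step that is already met when the one before it is completed fails the run):
1. held in the fingers, the marker stands with its bottom end on the pad, within 30 degrees of upright (contact force between marker and the fingers above 0.5 N and contact force between marker and order_pad above 0.1 N and angle between marker's own y axis and vertical below 0.52 rad), for 0.1 s.
2. still held, and with its end on the pad, the marker has been swung down to within 30 degrees of level (contact force between marker and the fingers above 0.5 N and contact force between marker and order_pad above 0.1 N and angle between marker's own y axis and vertical between 1.0508 and 2.0908 rad), for 0.1 s.
At the end, for the whole second after the job is handed in: The marker lies flat on the pad (within about 8 degrees of level), at rest, its middle within 50 mm of the pad's middle along each side, its length within 20 degrees of the pad's long side; the red-capped marker is still in its hole (moved less than 30 mm) (angle between marker's own y axis and vertical between 1.4208 and 1.7208 rad and x of marker in the frame of order_pad between -0.05 and 0.05 m and y of marker in the frame of order_pad between -0.05 and 0.05 m and z of marker in the frame of order_pad between 0.005 and 0.04 m and angle between the y axis of marker and the x axis of order_pad, either way round below 0.35 rad and linear speed of marker below 0.02 m/s and contact force between marker and order_pad above 0.05 N and distance of red_marker from where it was at the start of the episode below 0.03 m); the robot touches nothing.
It fails at once if the red-capped marker is knocked or pulled out of the stand (moved more than 30 mm) (distance of red_marker from where it was at the start of the episode above 0.03 m).
It also fails if it takes over 42 s, if anything falls off the work surface, if the arm or the gripper's body presses on something with over 40 N, if the wrist force passes 120 N, or if a joint passes its speed limit or range.

## Robot

A 6-joint arm with a two-finger parallel gripper is mounted at the origin on a cart in front of the work surface, level with it; the furniture and walls round the work are solid. World frame = base frame: x ahead of the robot, y to its left, z up, the work surface at z = 0. Lengths are in m, angles in rad, forces in N, time in s.
With the tool pointing down it reaches from about 0.35 to 0.875 m from the base axis. Payload 4.2 kg.
Tool frame: the origin (TCP) lies on the centre line of the jaws, within the pads' length; the fingertips stand 17 mm ahead of it and the grasp point (between the pads) lies 2 mm behind it; z points along the fingers, y is the direction in which the jaws open and shut (so a half turn about z gives the same grasp; the last joint's range is limited). The gripper opens to 87 mm and grips with 3 to 60 N. Pads are 19 mm wide; open, the fingers measure 117 mm over their backs; the gripper's body (75 mm by 190 mm) begins 51 mm behind the grasp point.
Start: joints at [1.516, 0.385, 0.008, 0, -1.194, -0.259], TCP at [0.193, 0.594, 0.24] pointing down, gripper open.
Joint ranges: [-3.14, 3.14], [-1.21, 2.06], [-1.07, 1.41], [-3.16, 2.05], [-2.99, -0.16], [-3.1, 3.1]. Speed limits (rad/s): [2.79, 2.79, 3.14, 3.14, 3.14, 3.14].

## Interface

Orientations are given as a unit quaternion [w, x, y, z].
In Python, from workcell import env, get_image, job, spot_in gives the robot as it stands. The module is installed in compiled form; this text tells all that it offers.
- The arm moves only by the shell command python3 -m crank 'ROWS'. ROWS is JSON, a list of rows, each a list of 3 entries, a list of its own where there are three numbers: the shift along the tool's x, y, z each as a share of 0.075 m, from -1 to 1, then the turn about the tool's z as a share of 45 degrees, from -1 to 1, then the gripper's target within -1 to 1 (shut at 1, half-way at 0, fully open at -1). In form: [[[tx, ty, tz], twist, fingers], ...]. A call has exactly 10 rows; each row shifts and turns the commanded pose from where the row before left it, along the tool's axes as they then stand; what a row does not reach is not made up. A row lasts 1/8 s, in which the tool goes at most 62.5 mm and 10.7 degrees, less where a joint would pass 70% of its speed; a pose out of reach is approached as far as the arm can. A call with a number of a shift or a turn outside -1 to 1 is refused whole. A call with a gripper value outside its range is refused whole. The fingers move at their own pace and stop on an object; the grip force is fixed at half the most. Time passes only in rows, so rows that do not move let the fingers close, or fill a call up. It gives the time, the measured TCP pose, the force and the opening at its end, in the units of the state.
- env.get_state(): the state, without advancing time (a new reading comes with each control period).
- get_image(name): name is "scene" or "top"; returns a dict with "image" (420x560x3 uint8, red, green, blue), "camera_matrix" (3x3 intrinsics, pixels), "k1" (the pictures are not rectified: a ray, as slopes to the right and down, at radius r is drawn at 1 + k1 r^2 times it, then the intrinsics apply), "R" (3x3) and "t" (3): a world point X has camera coordinates R X + t. Camera axes: x right, y down, z forward; pixel columns grow to the right and rows downward; lengths in m; the calibration is good to about 2 mm. A picture is of the moment at which its call begins. There is no depth.
- job.finish_job(): hands the job in, once; it reports no verdict.
Trained networks look in a picture, given as the dict that the camera call returned (one of the last four; its "shot" number tells which), for a name from the list of things; names that differ only in an ending like _2 or _b are one class to them, and where a whole thing is asked for, a point or a joint stands for the part that bears it (a point fixed in the world has none). Each returns a list of dicts, best first, with "confidence" (0 to 1); they miss things now and then, are a little off and sometimes report something else, mostly with a low value. They report only what shows in the picture. A call takes as long as a camera call. They do not tell look-alikes from the thing itself.
- spot_in(picture, name): "bbox" ([left, top, right, bottom] in pixels, round what is visible of it).
The state is a dict: "time_s": time; "q": joint angles; "dq": joint speeds; "joint_efforts": joint torques, N m; "position": TCP position; "eef_rot": TCP orientation; "contact_force": force on the tool from outside, world axes, zero at the start; "moment": the same for the moment, N m; "finger_gap": finger opening in m.
Only numpy, scipy, OpenCV 4.12 (cv2) and the standard library are available. Lean on these libraries where they do the work, as an engineer would, in place of code of your own. Each camera call takes 0.05 s, during which the arm holds its last target. There are 200 camera calls.

## Working session

There is one attempt and no reset: what is moved stays moved. The work goes in short steps, Python scripts to look and compute and a shell command to move; the robot and the scene stay as the last step left them, time stands still between calls to the robot, and variables do not carry over. Pictures are saved under pics/ and viewed, about 8 in all and at most 12, crops included, and the job is handed in when it is done.

```bash
mkdir -p pics; ls; python3 - <<'E'
from workcell import env,get_image,spot_in
import cv2
s=env.get_state(); print(s['time_s'],s['position'],s['eef_rot'],s['finger_gap'])
for n in ("scene","top"):
    p=get_image(n); im=cv2.cvtColor(p["image"],cv2.COLOR_RGB2BGR)
    cv2.imwrite(f"pics/{n}0.png",im)
    print(n,p['k1'],p['camera_matrix'].tolist() if hasattr(p['camera_matrix'],'tolist') else p['camera_matrix'],p['R'],p['t'])
    for o in("marker","red_marker","pen_stand","order_pad"):
        print(o,[(round(d['confidence'],2),[round(v) for v in d['bbox']]) for d in spot_in(p,o)])
E
```

```text
pics
0.0 [0.19270628 0.5939412  0.23846454] [ 1.07895187e-03  9.87704920e-01 -1.56325969e-01 -1.34121861e-04] 0.0871270598600163
scene 0.004726316521347926 [[481.34273328125136, 0.0, 281.3786182689276], [0.0, 481.34273328125136, 202.36561819051047], [0.0, 0.0, 1.0]] [[ 0.82138738 -0.57022154  0.0130453 ]
 [-0.23253145 -0.35566411 -0.90522492]
 [ 0.52081849  0.74050688 -0.42473245]] [-0.50834187  0.1232557   0.73979548]
marker [(0.79, [274, 180, 285, 236])]
red_marker [(0.78, [303, 196, 317, 249])]
pen_stand [(0.7, [254, 223, 336, 288])]
order_pad [(0.87, [182, 173, 292, 224])]
top 0.04093229432670488 [[441.71803504643253, 0.0, 269.26231730476593], [0.0, 441.71803504643253, 214.65625280242867], [0.0, 0.0, 1.0]] [[-0.01419252 -0.99981777  0.01276708]
 [-0.99839365  0.01346956 -0.05503357]
 [ 0.05485158 -0.01352764 -0.99840288]] [-0.11658945  0.52384827  1.05415238]
marker [(0.79, [272, 158, 310, 199]), (0.43, [308, 238, 318, 246])]
red_marker []
pen_stand [(0.9, [295, 222, 352, 254])]
order_pad [(0.84, [151, 170, 253, 258])]
```

```bash
python3 - <<'E'
import cv2,numpy as np
a=cv2.imread("pics/scene0.png")[110:320,140:380]; b=cv2.imread("pics/top0.png")[110:320,130:390]
a=cv2.resize(a,None,fx=1.65,fy=1.65*1,interpolation=3); b=cv2.resize(b,(390,a.shape[0]),interpolation=3)
cv2.imwrite("pics/crop0.png",np.hstack([cv2.resize(cv2.imread("pics/scene0.png")[110:300,140:360],(400,345),interpolation=3),cv2.resize(cv2.imread("pics/top0.png")[110:320,140:380],(394,345),interpolation=3)]))
E
```

```text
(no output)
```

View pics/scene0.png

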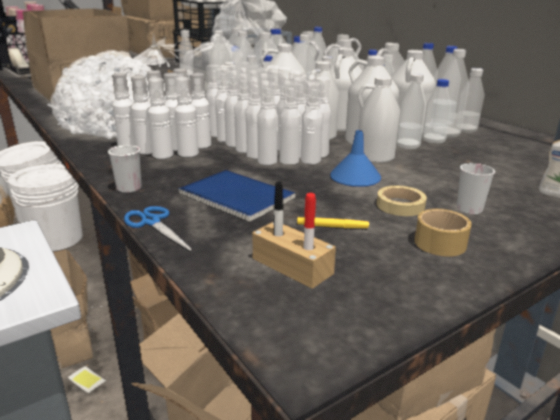

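View pics/top0.png

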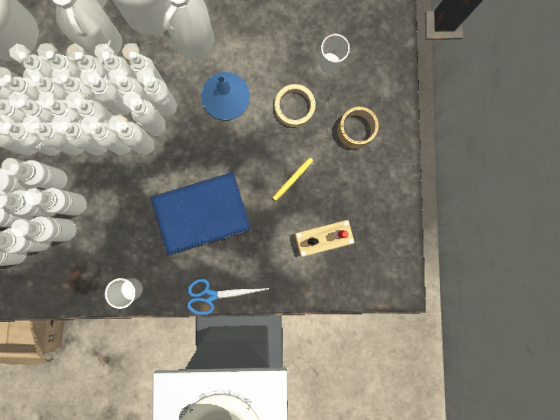

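View pics/crop0.png

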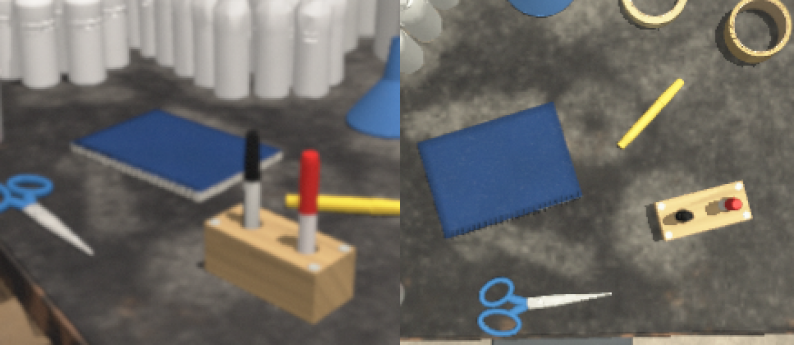

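Candidates for the marker:
- Black cap with white barrel, upright in the stand: scene (279,208), top (313,240). This one fits the description.
- Red cap, in the other hole: scene (310,222), top (343,234). It stays.
- Yellow, lying flat: scene (334,223), top (292,179). It's a look-alike.

The enlarged crop confirms the black-capped one. The pad's corners in the top view are near (152,197), (235,173), (250,230) and (168,252). Next I'll measure positions.

```bash
cat > h.py <<'E'
import numpy as np,cv2
from scipy.optimize import least_squares
def proj(p,X):
    c=np.atleast_2d(X)@np.array(p['R']).T+np.array(p['t']); s=c[:,:2]/c[:,2:]
    s=s*(1+p['k1']*(s**2).sum(1,keepdims=True)); K=np.array(p['camera_matrix'])
    return s*[K[0,0],K[1,1]]+[K[0,2],K[1,2]]
def tri(ps,uvs):
    return least_squares(lambda X:np.concatenate([(proj(p,X)[0]-uv) for p,uv in zip(ps,uvs)]),[.5,0,.1])
def onplane(p,uv,z):
    return least_squares(lambda x:proj(p,[x[0],x[1],z])[0]-uv,[.5,0]).x
def big(m,roi):
    z=np.zeros_like(m); l,t,r,b=roi; z[t:b,l:r]=m[t:b,l:r]
    return max(cv2.findContours(z,0,2)[0],key=cv2.contourArea)
E
python3 - <<'E'
from h import *
from workcell import get_image
S,T=get_image("scene"),get_image("top")
hs,ht=[cv2.cvtColor(p["image"],cv2.COLOR_RGB2HSV) for p in(S,T)]
# pad: blue blob; corners fitted to z=.011
c=big(cv2.inRange(ht,(105,100,40),(130,255,255)),(140,160,262,268))
w=np.array([onplane(T,q,.011) for q in c[:,0].astype(float)])
r=cv2.minAreaRect((w*1000).astype(np.float32)); print("pad",r)
c2=big(cv2.inRange(hs,(105,100,40),(130,255,255)),(170,160,300,225))
w2=np.array([onplane(S,q,.011) for q in c2[:,0].astype(float)]); print("pad scene",cv2.minAreaRect((w2*1000).astype(np.float32)))
# stand top
c=big(cv2.inRange(ht,(8,50,120),(28,200,255)),(285,212,362,264))
w=np.array([onplane(T,q,.05) for q in c[:,0].astype(float)]); print("stand",cv2.minAreaRect((w*1000).astype(np.float32)))
# black cap masks
m=(cv2.inRange(hs,(0,0,0),(180,255,45)))
q=S["image"][178:240,270:290].astype(int).sum(2)//3
for i in range(0,62,2): print(178+i,' '.join(f'{v:3d}' for v in q[i]))
q=T["image"][232:250,302:326].astype(int).sum(2)//3
for i in range(18): print(232+i,' '.join(f'{v:3d}' for v in q[i]))
for n,z in(("scissors tip",0),):print(onplane(T,(268,290),0))
for uv in((75,245),(155,125),(60,190)):print("bottle xy",uv,onplane(T,uv,.2),onplane(T,uv,0))
E
```

```text
pad ((528.5233154296875, 43.078155517578125), (147.5693817138672, 209.67221069335938), 16.567493438720703)
pad scene ((530.829345703125, 46.051414489746094), (142.60763549804688, 208.98399353027344), 16.359539031982422)
stand ((463.8360290527344, -251.22921752929688), (59.33706283569336, 131.73190307617188), 13.234101295471191)
178  74  67  65  64  64  65  65  65  62  60  61  60  59  61  61  61  58  59  61  59
180  88  83  81  80  75  73  70  67  66  61  61  63  63  62  62  61  60  59  59  61
182  92  91  91  87  82  70  57  49  46  42  43  51  61  65  66  64  66  65  62  65
184  80  83  83  84  78  60  46  35  32  31  35  36  46  52  61  63  61  63  64  60
186  75  75  76  72  68  50  34  32  31  28  29  30  40  54  63  67  68  66  65  64
188  81  78  79  79  68  49  31  28  29  29  30  29  43  61  74  77  79  81  78  72
190  83  81  80  78  67  47  32  28  27  24  29  31  40  59  67  72  76  75  76  78
192  81  80  81  77  69  43  28  26  30  27  32  28  41  59  72  77  77  76  76  73
194  82  79  79  78  65  45  28  27  26  27  30  30  41  58  74  78  81  80  81  84
196  80  80  7
[... 3162 characters left out ...]
134 160 114  93  91 125 164 194 200 201 200 203 203 202 204 205 205 204
246 121 120 119 119 142 197 196 198 187 182 173 186 197 201 203 204 205 206 205 206 207 208 209 210
247 198 198 195 194 195 203 201 201 199 200 202 202 204 204 205 205 206 208 208 209 210 211 211 212
248 204 202 202 201 200 202 203 205 205 204 205 205 205 208 208 208 209 210 210 211 211 211 211 212
249 200 201 203 204 205 205 205 205 207 208 208 208 209 210 210 211 211 211 211 210 210 210 210 210
[ 0.33975878 -0.11836637]
bottle xy (75, 245) [0.45740019 0.26173241] [0.45601142 0.34580629]
bottle xy (155, 125) [0.6954781 0.1056364] [0.74802714 0.15434589]
bottle xy (60, 190) [0.56644619 0.29184467] [0.58976236 0.38274064]
```

```bash
python3 - <<'E'
from h import *
from workcell import get_image,env
S,T=get_image("scene"),get_image("top")
h=np.array([.4565,-.2201])
for z in(.05,.10,.14): print(z,proj(S,[*h,z])[0].round(1),proj(T,[*h,z])[0].round(1))
r=tri([S,T],[(278.6,182.8),(313,241)]); print("cap top",r.x,r.cost)
# scene: axis cols: row 200 ->278.0, row 230->278.6
for uv,z in(((278.1,200),.11),((278.8,230),.06)):
    d=[proj(S,[*(h+np.array([0,e])),z])[0].round(1).tolist() for e in(0,.005)]; print(uv,d)
for uv in((313,241),(312.5,240.5)):print(onplane(T,uv,.138))
c=np.array([.5295,.0445]);a=np.deg2rad(-73.6);L=np.array([np.cos(a),np.sin(a)])
print("tool x",L,"bottom end for swing to +x tool",c-.067*L)
s=env.get_state();print(s['time_s'],s['position'])
E
```

```text
0.05 [277.  232.8] [311.1 241.4]
0.1 [277.3 205.4] [313.5 241.5]
0.14 [277.5 182.4] [315.6 241.6]
cap top [ 0.45972995 -0.21620225  0.13710592] 0.903832970027547
(278.1, 200) [[277.3, 199.7], [275.6, 198.6]]
(278.8, 230) [[277.1, 227.4], [275.3, 226.2]]
[ 0.45780345 -0.21482393]
[ 0.45888427 -0.21377643]
tool x [ 0.28234146 -0.95931397] bottom end for swing to +x tool [0.51058312 0.10877404]
0.7 [0.19290883 0.59449468 0.23957476]
```

```bash
python3 -m crank '[[[0,0,-0.7],0,-1],[[0,0,-0.7],0,-1],[[0.4,0.55,0],0,-1],[[0.4,0.55,0],0,-1],[[0.4,0.55,0],0,-1],[[0.4,0.55,0],0,-1],[[0.4,0.55,0],0,-1],[[0.4,0.55,0],0,-1],[[0.4,0.55,0],0,-1],[[0.4,0.55,0],0,-1]]'; python3 -c "
from workcell import env;s=env.get_state();print(s['q'],s['eef_rot'])"
```

```text
time_s: 1.95
position: [0.3194, 0.2048, 0.3449]
eef_rot: [-0.001, 0.988, -0.156, 0.0]
contact_force: [1.2, 0.8, 1.3]
finger_gap: 0.0865
[ 1.00501176e+00 -1.22416731e-01 -3.29955311e-01  1.37829419e-04
 -1.36204195e+00  2.52606418e-01] [-5.30885321e-04  9.87766998e-01 -1.55935831e-01  3.03726597e-04]
```

```bash
python3 -m crank '[[[0.44,0.6,0],0,-1],[[0.44,0.6,0],0,-1],[[0.44,0.6,0],0,-1],[[0.44,0.6,0],0,-1],[[0.44,0.6,0],0,-1],[[0.44,0.6,0],0,-1],[[0.44,0.6,0],0,-1],[[0.44,0.6,0],0,-1],[[0,0,0],0.2,-1],[[0,0,0],0.2,-1]]'; python3 -m crank '[[[0,0,0],0.2,-1],[[0,0,0],0.2,-1],[[0,0,0],0.2,-1],[[0,0,0],0.235,-1],[[0,0,0.4],0,-1],[[0,0,0.4],0,-1],[[0,0,0.4],0,-1],[[0,0,0],0,-1],[[0,0,0],0,-1],[[0,0,0],0,-1]]'; python3 - <<'E'
from workcell import *
import cv2
p=get_image("scene");cv2.imwrite("pics/s1.png",cv2.cvtColor(p["image"],cv2.COLOR_RGB2BGR))
print(env.get_state()['q'])
E
```

```text
time_s: 3.2
position: [0.4592, -0.2184, 0.3441]
eef_rot: [0.0, 0.95, -0.312, -0.0]
contact_force: [-0.4, -0.2, -0.8]
finger_gap: 0.0871
time_s: 4.45
position: [0.4601, -0.2176, 0.2562]
eef_rot: [-0.001, 0.801, -0.599, 0.001]
contact_force: [-0.3, -0.1, -0.3]
finger_gap: 0.0872
[-1.22221214e-01  1.72538849e-01 -2.46824230e-01  2.91646890e-04
 -1.14870054e+00  4.09222523e-01]
```

View pics/s1.png

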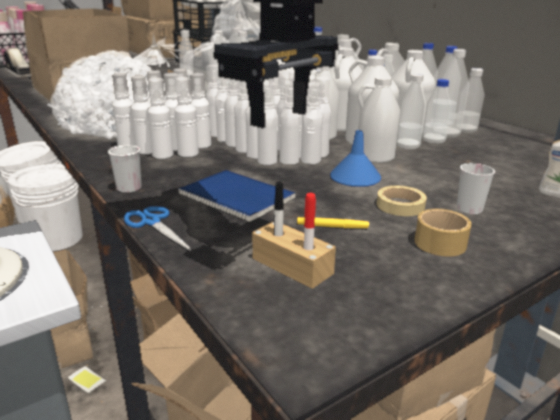

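```bash
python3 -m crank '[[[0,0,0.45],0,-1],[[0,0,0.45],0,-1],[[0,0,0.45],0,-1],[[0,0,0.3],0,-1],[[0,0,0.22],0,-1],[[0,0,0],0,-1],[[0,0,0],0,1],[[0,0,0],0,1],[[0,0,0],0,1],[[0,0,0],0,1]]';python3 -m crank '[[[0,0,0],0,1],[[0,0,0],0,1],[[0,0,0],0,1],[[0,0,-0.2],0,1],[[0,0,-0.4],0,1],[[0,0,-0.4],0,1],[[0,0,-0.2],0,1],[[0,0,0],0,1],[[0,0,0],0,1],[[0,0,0],0,1]]'; python3 - <<'E'
from workcell import *
import cv2
a,b=[cv2.cvtColor(get_image(n)["image"],cv2.COLOR_RGB2BGR) for n in("scene","top")]
cv2.imwrite("pics/s2.png",cv2.hconcat([cv2.resize(a[110:310,200:400],(400,400)),cv2.resize(b[140:340,200:400],(400,400))]))
E
```

```text
time_s: 5.75
position: [0.4594, -0.2174, 0.1147]
eef_rot: [-0.0, 0.801, -0.599, 0.0]
contact_force: [0.3, -0.2, 0.3]
finger_gap: 0.0549
time_s: 7.0
position: [0.4586, -0.2173, 0.2031]
eef_rot: [0.001, 0.801, -0.599, -0.001]
contact_force: [-0.3, -0.0, -0.1]
finger_gap: 0.013
```

View pics/s2.png

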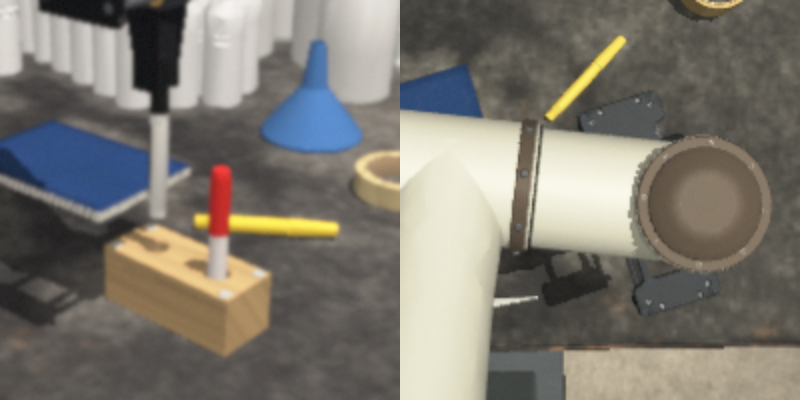

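The marker is out, but it hangs about 15 mm lower in the fingers than planned, because the lift began before they had shut. The scene picture puts its bottom end at about (279,218). I'll lower it back into the hole and grasp it again properly.

```bash
python3 -m crank '[[[0,0,0.25],0,1],[[0,0,0.25],0,1],[[0,0,0.25],0,1],[[0,0,0.12],0,1],[[0,0,0],0,1],[[0,0,0],0,0],[[0,0,0],0,0],[[0,0,0],0,0],[[0,0,0],0,0],[[0,0,0],0,0]]';python3 -m crank '[[[0,0,0.15],0,0],[[0,0,0.15],0,0],[[0,0,0],0,0],[[0,0,0],0,1],[[0,0,0],0,1],[[0,0,0],0,1],[[0,0,0],0,1],[[0,0,0],0,1],[[0,0,0],0,1],[[0,0,0],0,1]]'; python3 - <<'E'
from workcell import *
import cv2
a=get_image("scene")["image"]
cv2.imwrite("pics/s3.png",cv2.cvtColor(cv2.resize(a[110:310,200:400],(600,600)),4))
E
```

```text
time_s: 8.35
position: [0.4593, -0.2174, 0.1392]
eef_rot: [-0.0, 0.801, -0.599, 0.0]
contact_force: [-0.3, -0.5, 0.1]
finger_gap: 0.0429
time_s: 9.6
position: [0.4594, -0.2175, 0.1167]
eef_rot: [-0.0, 0.801, -0.599, 0.0]
contact_force: [-0.4, 0.6, 1.6]
finger_gap: 0.0136
```

View pics/s3.png

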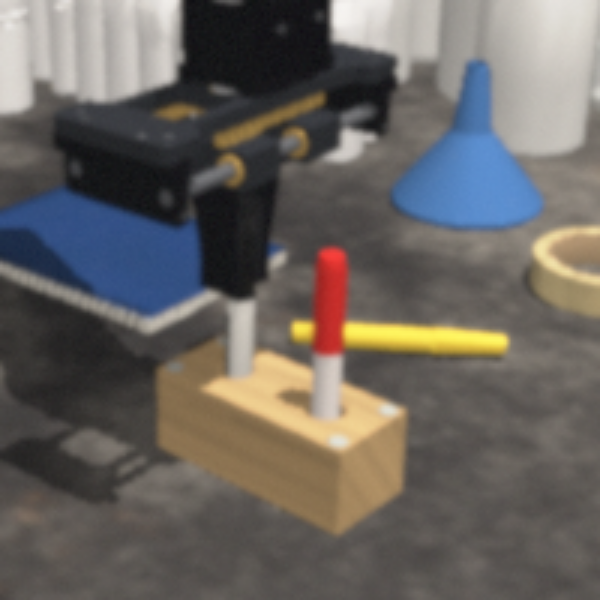

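```bash
python3 -m crank '[[[0,0,0],0,1],[[0,0,-0.2],0,1],[[0,0,-0.4],0,1],[[0,0,-0.5],0,1],[[0,0,-0.3],0,1],[[-0.3,-0.26,0],0,1],[[-0.46,-0.39,0],0,1],[[-0.46,-0.39,0],0,1],[[-0.46,-0.39,0],0,1],[[-0.46,-0.39,0],0,1]]'; python3 -m crank '[[[-0.05,-0.05,0],0,1],[[0,0,0.4],0,1],[[0,0,0.4],0,1],[[0,0,0.2],0,1],[[0,0,0.1],0,1],[[0,0,0],0,1],[[0,0,0],0,1],[[0,0,0],0,1],[[0,0,0],0,1],[[0,0,0],0,1]]'; python3 - <<'E'
from workcell import *
from h import *
p=get_image("scene");a=p["image"]
for z in(.0,.02,.03,.04,.06,.1): print(z,proj(p,[*env.get_state()['position'][:2],z])[0].round(1))
cv2.imwrite("pics/s4.png",cv2.cvtColor(cv2.resize(a[110:250,170:310],(560,560)),4))
E
```

```text
time_s: 10.9
position: [0.5451, -0.0234, 0.2225]
eef_rot: [-0.0, 0.801, -0.599, 0.0]
contact_force: [0.7, 0.1, 0.3]
finger_gap: 0.0139
time_s: 12.15
position: [0.5474, -0.0201, 0.1393]
eef_rot: [-0.0, 0.801, -0.599, 0.0]
contact_force: [0.5, 0.4, -1.6]
finger_gap: 0.0136
0.0 [258.8 203.9]
0.02 [258.8 195.2]
0.03 [258.7 190.8]
0.04 [258.7 186.3]
0.06 [258.6 177.3]
0.1 [258.5 158.9]
```

View pics/s4.png

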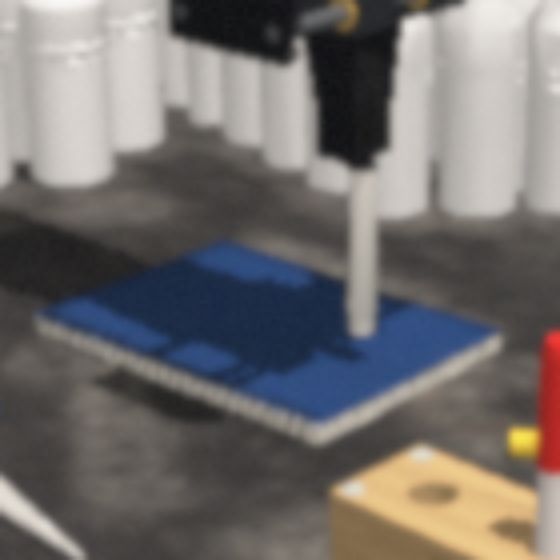

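```bash
python3 -m crank '[[[0,0,0.1],0,1],[[0,0,0.09],0,1],[[0,0,0.02],0,1],[[0,0,0.02],0,1],[[0,0,0.01],0,1],[[0,0,0.01],0,1],[[0,0,0],0,1],[[0,0,0],0,1],[[0,0,0],0,1],[[0,0,0],0,1]]'
```

```text
time_s: 13.45
position: [0.5482, -0.0203, 0.1224]
eef_rot: [-0.0, 0.801, -0.598, 0.001]
contact_force: [-2.5, 0.1, 10.2]
finger_gap: 0.014
```

```bash
python3 -m crank '[[[-0.13,0,0.01],0,1],[[-0.13,0,0.01],0,1],[[-0.13,0,0.02],0,1],[[-0.13,0,0.03],0,1],[[-0.12,0,0.04],0,1],[[-0.12,0,0.05],0,1],[[-0.11,0,0.065],0,1],[[-0.11,0,0.07],0,1],[[0,0,0],0,1],[[0,0,0],0,1]]'; python3 - <<'E'
from workcell import *
from h import *
p=get_image("scene");a=p["image"]
cv2.imwrite("pics/s5.png",cv2.cvtColor(cv2.resize(a[110:250,170:310],(560,560)),4))
E
```

```text
time_s: 14.7
position: [0.5267, 0.0506, 0.0981]
eef_rot: [-0.0, 0.801, -0.599, -0.0]
contact_force: [-1.4, 0.6, 1.9]
finger_gap: 0.0131
```

View pics/s5.png

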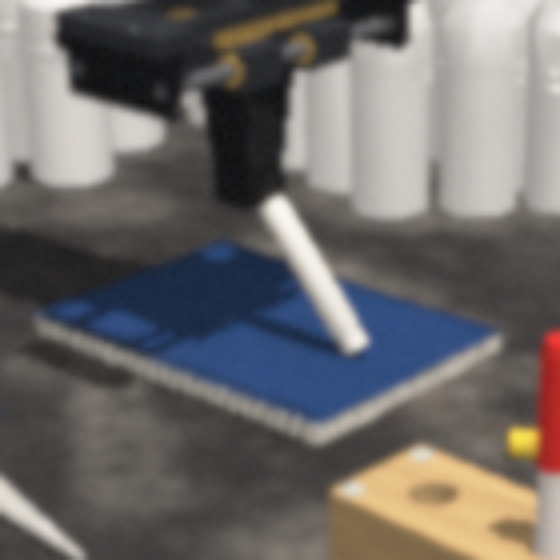

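The marker has pivoted to about 40° and its end is still at crop (353,350), so it's holding on the pad. I'll carry on with the swing.

```bash
python3 -m crank '[[[-0.1,0,0.1],0,1],[[-0.1,0,0.1],0,1],[[-0.08,0,0.11],0,1],[[-0.08,0,0.11],0,1],[[-0.065,0,0.12],0,1],[[-0.065,0,0.12],0,1],[[-0.05,0,0.12],0,1],[[0,0,0],0,1],[[0,0,0],0,1],[[0,0,0],0,1]]'; python3 - <<'E'
from workcell import *
from h import *
p=get_image("scene");a=p["image"]
cv2.imwrite("pics/s6.png",cv2.cvtColor(cv2.resize(a[110:250,170:310],(560,560)),4))
E
```

```text
time_s: 16.0
position: [0.515, 0.0891, 0.0398]
eef_rot: [-0.0, 0.801, -0.599, -0.0]
contact_force: [-0.5, -0.4, 0.9]
finger_gap: 0.0127
```

View pics/s6.png

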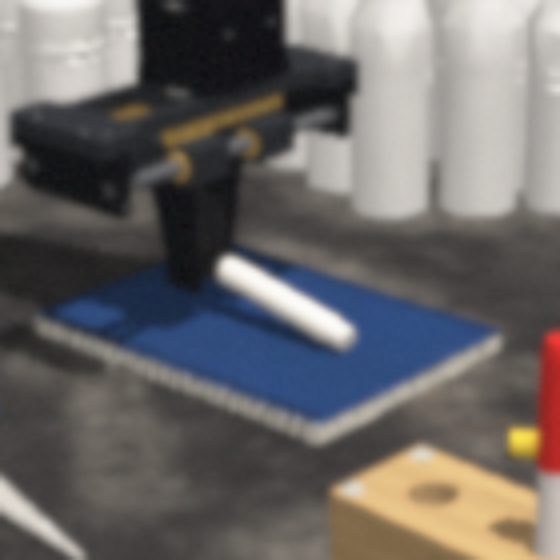

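Now about 75° from upright, with its end still on the pad. I'll press a bit further, open the fingers in stages and lift away.

```bash
python3 -m crank '[[[-0.01,0,0.05],0,1],[[-0.01,0,0.05],0,1],[[0,0,0.01],0,1],[[0,0,0],0,1],[[0,0,0],0,1],[[0,0,0],0,0.65],[[0,0,0],0,0.5],[[0,0,0],0,0.5],[[0,0,0],0,0.5],[[0,0,0],0,0.5]]';python3 -m crank '[[[0,0,0],0,0.4],[[0,0,0],0,0.2],[[0,0,0],0,0],[[0,0,0],0,0],[[0,0,-0.1],0,0],[[0,0,-0.3],0,0],[[0,0,-0.5],0,0],[[0,0,-0.5],0,0],[[0.5,0,-0.5],0,0],[[0.5,0,-0.3],0,0]]';python3 -m crank '[[[0.6,0,0],0,0],[[0.6,0,0],0,0],[[0.6,0,0],0,0],[[0.6,0,0],0,0],[[0,0,0],0,0],[[0,0,0],0,0],[[0,0,0],0,0],[[0,0,0],0,0],[[0,0,0],0,0],[[0,0,0],0,0]]'; python3 - <<'E'
from workcell import *
from h import *
p=get_image("scene");q=get_image("top")
cv2.imwrite("pics/s7.png",cv2.cvtColor(cv2.hconcat([cv2.resize(p["image"][130:280,170:320],(400,400)),cv2.resize(q["image"][130:280,140:290],(400,400))]),4))
print([(d['confidence'],d['bbox']) for d in spot_in(q,"marker")])
E
```

```text
time_s: 17.3
position: [0.5146, 0.0906, 0.0314]
eef_rot: [0.0, 0.801, -0.599, -0.0]
contact_force: [-1.3, -1.1, 0.2]
finger_gap: 0.0212
time_s: 18.55
position: [0.5367, 0.0183, 0.1994]
eef_rot: [-0.002, 0.801, -0.598, 0.001]
contact_force: [-0.1, 0.8, -0.1]
finger_gap: 0.0434
time_s: 19.8
position: [0.5868, -0.1536, 0.1965]
eef_rot: [-0.0, 0.801, -0.598, 0.0]
contact_force: [-0.6, 0.2, -0.4]
finger_gap: 0.0436
[(0.62, [201.1, 204.1, 222.3, 213.7])]
```

View pics/s7.png

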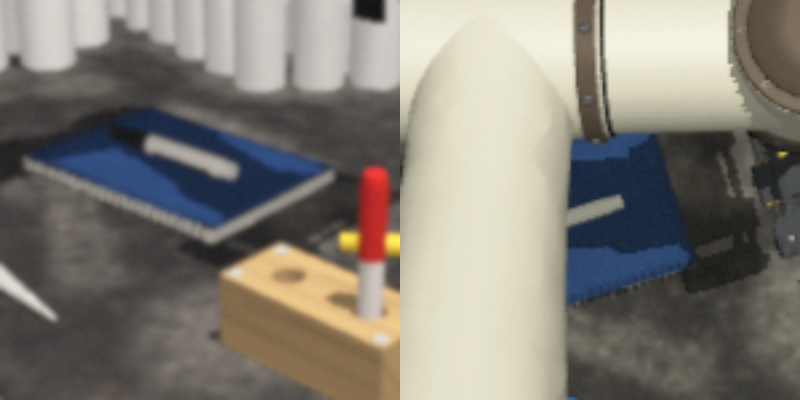

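The marker lies flat on the pad, with its cap end at about (211,179) and its bottom end at (259,194) in the scene picture. The red marker is still in its hole.

```bash
python3 - <<'E'
from workcell import *
from h import *
p=get_image("scene")
A,B=[onplane(p,u,.019) for u in((211.3,179.8),(259.3,193.5))]
m=(A+B)/2-[.530,.0455];a=np.deg2rad(106.4);L=np.array([np.cos(a),np.sin(a)]);d=A-B
print("len",np.linalg.norm(d),"mid in pad x,y",m@L,m@[-L[1],L[0]],"angle",np.rad2deg(np.arctan2(d[1],d[0]))-106.4)
print([(d['confidence'],d['bbox']) for d in spot_in(p,"red_marker")][:2])
p2=get_image("scene");r=(slice(165,215),slice(185,285))
print("diff",np.abs(p["image"][r].astype(int)-p2["image"][r]).mean(), env.get_state()['time_s'])
job.finish_job()
E
```

```text
len 0.13158015232720524 mid in pad x,y 0.0038737429126800924 -0.00031376497438036536 angle 5.751220857210413
[(0.58, [303.6, 195.8, 319.9, 251.3])]
diff 1.2781333333333333 20.1
the job is handed in; nothing more can be done
```

The black-capped marker is lying flat near the middle of the pad, along its long side, and I handed the job in at about 20 s. I gripped it near the cap, set it upright on the pad pressing with about 10 N, and swung it down to nearly flat. Then I opened the fingers in stages and backed clear.

**First grasp:** The first lift began before the fingers had shut, so the marker sat about 15 mm too low in the grip. I put it back in its hole and grasped it again before going to the pad.

**Last checks, from the scene camera:**
- **Position:** the marker's middle is about 4 mm from the pad's middle along the long side and under 1 mm along the short side.
- **Angle:** it lies about 6° off the long side.
- **Length:** it measured 132 mm against the true 135 mm, which fits a marker lying flat.
- **Movement:** two pictures taken one after the other differed by only 1.3 grey levels on average, so it looks at rest.
- **Red marker:** it is still in its hole, at the same place in the picture to within about 3 pixels.
- **Robot:** it was clear of everything.

**Less certain:**
- **End contact late in the swing:** the wrist force read only about 2 N, then 1 N and below, close to its noise. I judged from the pictures that the end stayed on the pad.
- **Top view:** the arm hid most of the marker there, so the final measurement rests on the scene camera alone.

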